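# Reset the cupellation-furnace air valve four clicks open from closed

## Robot

A 7-joint arm with a two-finger parallel gripper is mounted at the origin on the work surface. World frame = base frame: x ahead of the robot, y to its left, z up, the work surface at z = 0. Lengths are in mm, angles in rad, forces in N, time in s.
With the tool pointing down it reaches from about 350 to 900 mm from the base axis. Payload 8.1 kg.
Tool frame: the origin (TCP) lies midway between the tips of the shut fingers; the grasp point (between the pads) lies arm.grip_point_offset behind it (arm.grip_point_offset is the distance from the TCP to the grasp point, in mm); z points along the fingers, y is the line along which they close (so a half turn about z gives the same grasp; the last joint's range is limited). The gripper opens to 92 mm and grips with 3 to 60 N. Pads are 19 mm wide; open, the fingers measure 130 mm over their backs; the gripper's body (75 mm by 190 mm) begins 47 mm behind the grasp point.
Start: joints at [1.171, 0.434, 0.025, 1.573, -0.012, 1.134, -0.075], TCP at [182.765, -597.694, 226.742] pointing down, gripper open.
Joint ranges: [-2.62, 2.62], [-0.44, 2.09], [-1.27, 1.32], [0.08, 2.57], [-1.32, 4.46], [0.12, 2], [-2.74, 2.74]. Speed limits (rad/s): [2.22, 2.22, 3.01, 3.01, 3.14, 3.14, 3.14].

## Interface

Orientations are given as [roll, pitch, yaw] about the fixed x, y, z axes, in that order (R = Rz(yaw) Ry(pitch) Rx(roll)).
In Python, from plant import arm, imaging, sign_off gives the robot as it stands.
- The arm moves only by the shell command python3 -m jog 'ROWS'. ROWS is JSON, a list of rows, each a list of 7 numbers: the gripper's target within -1 to 1 (fully open at 1, half-way at 0, shut at -1), then the shift along the world's x, y, z in cm, then the turn, a rotation vector about the world's x, y, z in rad. In form: [[claw, x, y, z, rx, ry, rz], ...]. A call has 1 to 20 rows; each row shifts and turns the commanded pose from where the row before left it; what a row does not reach is not made up. A row lasts 1/12 s, in which the tool goes at most 41.7 mm and 7.16 degrees, less where a joint would pass 70% of its speed; a pose out of reach is approached as far as the arm can. A call with a gripper value outside its range is refused whole. The fingers move at their own pace and stop on an object; the grip force is fixed at half the most. Time passes only in rows, so rows that do not move let the fingers close. It gives the time, the measured TCP pose, the force, the opening and the grip force at its end, in the units of the state.
- arm.read_state(): the state, without advancing time (a new reading comes with each control period).
- imaging.snapshot(name): name is "side" or "top" or "wrist"; returns a dict with "frame" (480x640x3 uint8, blue, green, red), "fovy" (degrees; the focal length in pixels is half the picture's height over the tangent of half this angle, whatever the lens; pixels are square), "cx", "cy" (the principal point, pixels), "position" and "rotation" of the camera in the world; the wrist camera has in their place "hand_eye" (4x4, takes a point from camera to tool coordinates, whose origin is the TCP and whose axes are the flange's). Camera axes: x right, y down, z forward; pixel columns grow to the right and rows downward; lengths in mm; the calibration is good to about 2 mm. The wrist camera is an equidistant fisheye: a pixel r from the principal point sees the ray r / f radians off the axis. A picture is of the moment at which its call begins: read the wrist's pose just before it. There is no depth.
- sign_off(): hands the job in; it is judged then, once.
The state is a dict: "time": time; "qpos": joint angles; "joint_vel": joint speeds; "tau": joint torques, N m; "position": TCP position; "orientation": TCP orientation; "contact_force": force on the tool from outside, world axes, zero at the start; "wrist_torque": the same for the moment, N m; "opening": finger opening in mm; "gripper_force": force on a finger pad.
Only numpy, scipy, OpenCV 4.12 (cv2) and the standard library are available. Lean on these libraries where they do the work, as an engineer would, in place of code of your own. Each camera call takes 0.05 s, during which the arm holds its last target. There are 200 camera calls.

## Task

Re-zero the furnace's air-metering valve and set it: turn its dial clockwise until it comes up snug on its closing stop - about 0.35 N m, held for a moment, felt and not forced - then open it counter-clockwise exactly four clicks, without running past the fourth, and let go of it. Leave the two crucibles beside it standing where they are.

Things in the scene. Friction and masses are not known exactly. Their poses are not given: they have to be found in the camera images.
- manifold: Air station bolted to the bench: aluminium block 100 x 250 x 45 mm (x, y, z) on a dark base plate 150 x 290 mm. Origin: centre of its underside on the bench; y along the block, z up. The valve (brass hexagon, steel bonnet 62 mm across, top 94 mm above the bench) and its dial stand 60 mm towards own -y; a pressure gauge, top 125 mm above the bench, 55 mm towards own +y.
- dial_grip (a point): Point on the dial's vertical axis, 121 mm above the bench, midway up its fluted round black grip, which is 44 mm across and reaches from 103 to 139 mm above the bench. Below the grip the dial widens to an aluminium skirt 60 mm across (95 to 103 mm above the bench) with 18 ticks, turning with it. Axes turn with the dial, z up.
- dial_pointer (a point): Outer end of the white pointer line on the dial's black cap, 20 mm from the axis, 139 mm above the bench. It and the red tick of the skirt stand over the fixed red index mark on the bonnet (manifold's own -x side) when the dial is at its closed click rest.
- dial (a joint): Turn of the dial in rad, growing as it opens, counter-clockwise seen from above. 18 click rests a turn, 0.349 rad (20 deg) apart: 0 is the closed rest, 0.349 one click open, 1.396 four clicks open. A ball plunger holds each rest with about 0.09 N m and pulls the dial on into the next once it is past half-way; let go, it falls into the nearest rest. Starts one to three clicks open.
- lug: Lug inside the valve, turning with the dial on a 22 mm radius; origin on the dial axis, 95 mm above the bench. Turned clockwise it meets the hidden closing stop, a springy pad (about 10 N m per rad), at a dial angle that differs from valve to valve: -0.09 to +0.14 rad. 0.35 N m on the dial is 16 N on the lug; snug is 8 N (0.18 N m) or more, over 28 N (0.6 N m) damages it.
- crucible_a: Loose open fireclay crucible, buff, tapered, 78 mm across the mouth, 88 mm high, 0.3 kg, half full of grey charge. Origin at the centre of its underside, z up.
- crucible_b: A second loose fireclay crucible, the same as the first. Origin at the centre of its underside, z up.

How it is judged:
By the outcome, as a careful person would: the job done as asked, in the order asked, and still so for the second after the job is handed in, with the robot touching nothing.
It also fails if it takes over 61 s, if anything falls off the work surface, if the arm or the gripper's body presses on something with over 40 N, if the wrist force passes 120 N, or if a joint passes its speed limit or range.

## Working session

There is one attempt and no reset: what is moved stays moved. The work goes in short steps, Python scripts to look and compute and a shell command to move; the robot and the scene stay as the last step left them, time stands still between calls to the robot, and variables do not carry over. Pictures are saved under pics/ and viewed, at most 10 in all, crops included, and the job is handed in when it is done.

```bash
mkdir -p pics; cat > h.py <<'E'
import numpy as np,cv2
from plant import arm,imaging
def snap(n,f):
    st=arm.read_state(); s=imaging.snapshot(n); cv2.imwrite('pics/'+f,s['frame']); s['st']=st; return s
def ray(s,u,v):
    f=240/np.tan(np.radians(s['fovy'])/2)
    return s['position'],np.array(s['rotation'])@np.array([(u-s['cx'])/f,(v-s['cy'])/f,1])
def onz(s,u,v,z):
    p,d=ray(s,u,v); p=np.array(p); return p+d*(z-p[2])/d[2]
E
python3 - <<'E'
from h import *
import pickle
for n in('top','side'):
    s=snap(n,n+'1.png'); pickle.dump(s,open(n+'.pkl','wb')); print(n,s['fovy'],s['cx'],s['cy'],s['position'],s['rotation'])
print(arm.read_state(),arm.grip_point_offset)
E
```

```text
top 55.00677925963701 317.7289651630225 240.6406841227463 [458.68536892 -17.8606985  768.46936547] [-3.01249393 -0.05714465 -1.56127387]
side 43.97067563268544 321.00015170319034 251.45291385360937 [ 299.53747034 -699.62493511  529.20578407] [-2.09688641  0.00452476 -0.36636029]
{'time': 0.1, 'qpos': array([ 1.17140317,  0.43516898,  0.02498354,  1.57399889, -0.01160045,
        1.13401275, -0.07508333]), 'joint_vel': array([-4.74614273e-04, -2.65320870e-03,  2.18797779e-04, -1.52989775e-03,
        1.27917413e-03, -1.31205405e-03,  5.39083965e-05]), 'tau': array([ 3.04103654e-03, -6.69133902e+01,  9.88085009e-01, -3.15147364e+01,
       -6.05705939e-02,  3.75026988e-02,  5.31902901e-05]), 'position': array([ 182.59309369, -597.25048727,  226.01662693]), 'orientation': array([-3.14015608e+00,  1.35167429e-04,  2.96731369e-01]), 'contact_force': array([-1.23913853, -0.94826014,  0.89953346]), 'wrist_torque': array([-0.0572655 ,  0.00482766, -0.04054015]), 'gripper_force': 0.0, 'opening': 91.64844979092462} 18.8
```

View pics/top1.png

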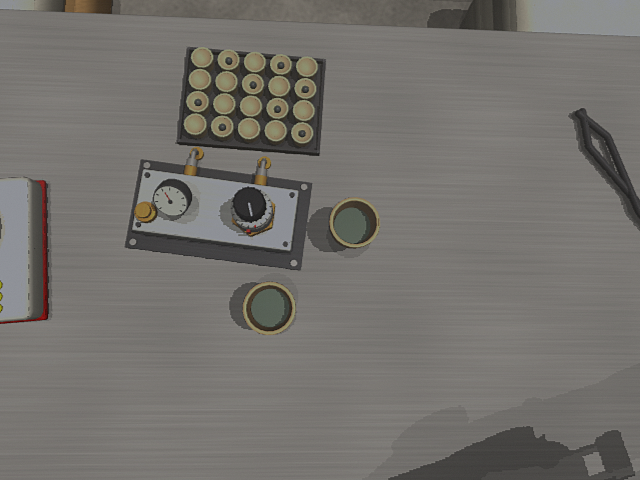

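View pics/side1.png

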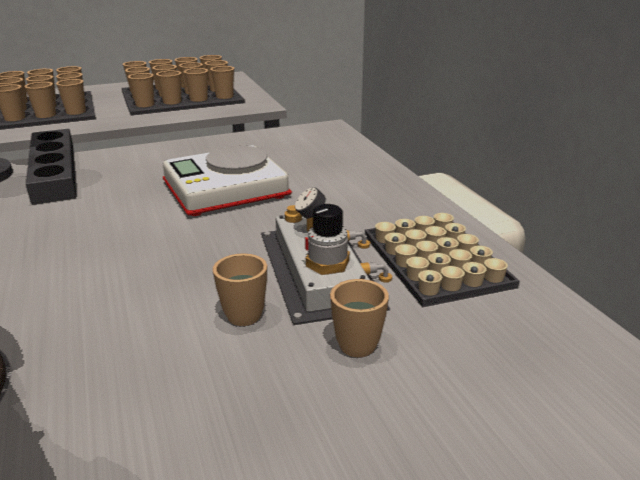

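The top view shows the dial cap near (249,204) with its white pointer down to about (252,215), crucibles at (354,223) and (269,308), and the manifold's plate corners at (146,162), (311,183), (301,268) and (127,247). The side view agrees with this.

```bash
cat >> h.py <<'E'
from scipy.spatial.transform import Rotation as R
def ray(s,u,v):
    f=240/np.tan(np.radians(s['fovy'])/2)
    return s['position'],R.from_euler('xyz',s['rotation']).as_matrix()@np.array([(u-s['cx'])/f,(v-s['cy'])/f,1])
E
python3 - <<'E'
from h import *
import pickle
s=pickle.load(open('top.pkl','rb'));r=pickle.load(open('side.pkl','rb'))
g=s['frame'].max(2)
m=(g<60).astype(np.uint8); m[:, :225]=0;m[:,280:]=0;m[:180]=0;m[230:]=0
n,l,st,c=cv2.connectedComponentsWithStats(m)
print([(st[i].tolist(),c[i]) for i in range(1,n) if st[i][4]>50])
for n_,u,v,z in [('cap',249,202,139),('A',354,223,88),('B',269,308,88)]: print(n_,onz(s,u,v,z))
C=[onz(s,u,v,4) for u,v in[(146,162),(311,183),(301,268),(127,247)]]
print(np.mean(C,0)); e=(C[0]-C[1]+C[3]-C[2]);print('own y dir yaw',np.arctan2(-e[0],e[1]),C)
print('side cap',onz(r,328,211,139))
big=cv2.resize(s['frame'][180:250,210:290],None,fx=8,fy=8,interpolation=cv2.INTER_CUBIC);cv2.imwrite('pics/c1.png',big)
E
```

```text
[([232, 187, 34, 36, 854], array([249.07259953, 203.8793911 ]))]
cap [593.12719939  42.57839345 139.        ]
A [ 575.23793865 -110.37079154   88.        ]
B [447.53930309  14.10066493  88.        ]
[599.68486426  99.64726369   4.        ]
own y dir yaw -0.10611337600882977 [array([686.5339698 , 228.90082544,   4.        ]), array([657.1878166 , -48.23858784,   4.        ]), array([512.27059467, -33.28883559,   4.        ]), array([542.74707598, 251.21565275,   4.        ])]
side cap [590.98119769  35.97046808 139.        ]
```

View pics/c1.png

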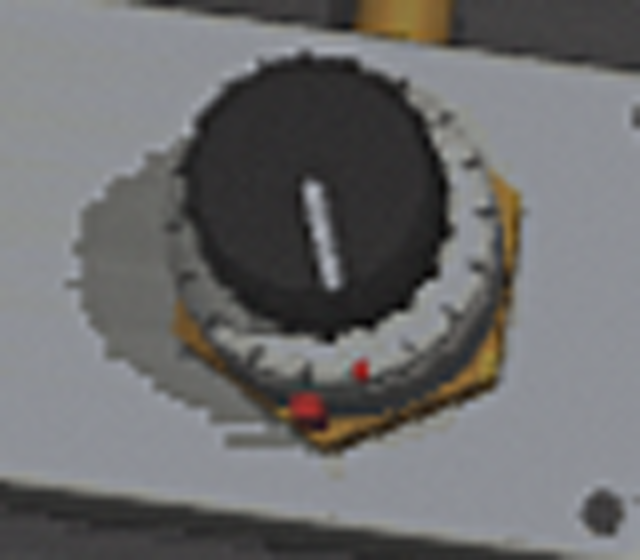

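The pointer is about 18° counter-clockwise of the index, so the dial is one click open. The dial axis is near (593, 41). I'll move above it.

```bash
python3 -m jog '[[1,2.05,3.19,0,0,0,0],[1,2.05,3.19,0,0,0,0],[1,2.05,3.19,0,0,0,0],[1,2.05,3.19,0,0,0,0],[1,2.05,3.19,0,0,0,0],[1,2.05,3.19,0,0,0,0],[1,2.05,3.19,0,0,0,0],[1,2.05,3.19,0,0,0,0],[1,2.05,3.19,0,0,0,0],[1,2.05,3.19,0,0,0,0],[1,2.05,3.19,0,0,0,0],[1,2.05,3.19,0,0,0,0],[1,2.05,3.19,0,0,0,0],[1,2.05,3.19,0,0,0,0],[1,2.05,3.19,0,0,0,0],[1,2.05,3.19,0,0,0,0],[1,2.05,3.19,0,0,0,0],[1,2.05,3.19,0,0,0,0],[1,2.05,3.19,0,0,0,0],[1,2.05,3.19,0,0,0,0]]'
python3 -m jog '[[1,0,0,0,0,0,0],[1,0,0,0,0,0,0],[1,0,0,0,0,0,0]]'
python3 - <<'E'
from h import *
import pickle
s=snap('wrist','w1.png');pickle.dump(s,open('w1.pkl','wb'))
print(s['st']['qpos'],s['st']['position'],s['st']['orientation'],s['fovy'],s['cx'],s['cy'],np.round(s['hand_eye'],3).tolist())
E
```

```text
time: 1.77
position: [593.2, 41.9, 226.4]
orientation: [3.142, 0.001, 0.297]
contact_force: [0.5, -1.7, 0.9]
opening: 91.8
gripper_force: 0.0
time: 2.02
position: [592.3, 39.7, 226.1]
orientation: [3.141, 0.002, 0.297]
contact_force: [-0.0, -0.4, -1.0]
opening: 91.7
gripper_force: 0.0
[ 0.06892699  0.40940143 -0.31743108  1.63100027  0.13865327  1.1248893
 -1.55808941] [592.28180627  39.72784196 226.09665796] [3.14125229e+00 1.56467743e-03 2.96815322e-01] 65.70646984690485 319.21036825083 243.16646285203183 [[0.001, -0.957, -0.291, 79.45], [1.0, 0.001, -0.001, -0.419], [0.001, -0.291, 0.957, -157.89], [0.0, 0.0, 0.0, 1.0]]
```

View pics/w1.png

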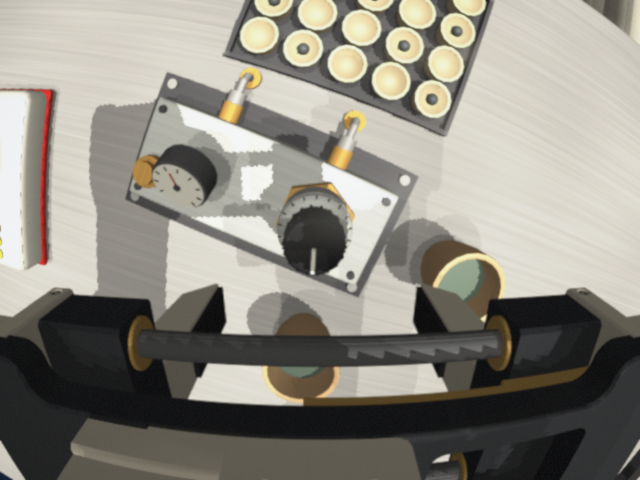

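The close view has the pointer running from (314,247), about at the axis, to (313,273), with both fingers clear of the crucibles.

```bash
cat >> h.py <<'E'
def wz(s,u,v,z):
    f=240/np.tan(np.radians(s['fovy'])/2); dx,dy=u-s['cx'],v-s['cy']; r=np.hypot(dx,dy); t=r/f
    d=np.array([np.sin(t)*dx/r,np.sin(t)*dy/r,np.cos(t)]); H=np.array(s['hand_eye'])
    W=R.from_euler('xyz',s['st']['orientation']).as_matrix()
    p=W@H[:3,3]+s['st']['position']; d=W@H[:3,:3]@d
    return p+d*(z-p[2])/d[2]
E
python3 - <<'E'
from h import *
import pickle
s=pickle.load(open('w1.pkl','rb'))
f=s['frame'];g=f.max(2)
m=(g<70).astype(np.uint8); m[:,:265]=0;m[:,365:]=0;m[:195]=0;m[285:]=0
n,l,st,c=cv2.connectedComponentsWithStats(m)
i=1+np.argmax(st[1:,4]); print(st[i])
c,_=cv2.findContours((l==i).astype(np.uint8),0,1)
P=np.array([wz(s,u,v,139)[:2] for u,v in max(c,key=len)[:,0]])
# lowest image half = top-face rim
Q=P[P[:,0]<P[:,0].min()+18]
from scipy.optimize import least_squares
r=least_squares(lambda a:np.hypot(*(Q-a).T)-22,P.mean(0),loss='soft_l1');print('circle',r.x,np.abs(r.fun).max(),len(Q))
w=(g>150)&(np.indices(g.shape)[0]>240)&(np.indices(g.shape)[0]<272)&(abs(np.indices(g.shape)[1]-313)<12)
ys,xs=np.nonzero(w);p=np.array([wz(s,u,v,139) for u,v in zip(xs,ys)])
print(p[ys.argmin()],p[ys.argmax()],len(xs)); o=r.x
for k in(ys.argmin(),ys.argmax()):print(np.degrees(np.arctan2(p[k,1]-o[1],p[k,0]-o[0]))%360)
E
```

```text
[ 282  206   64   70 3113]
circle [596.84447696  45.50811788] 15.195724602871852 114
[590.70585212  44.38223863 139.        ] [575.12988715  41.91173998 139.        ] 65
190.39305398778836
189.40398288312002
```

```bash
python3 -m jog '[[1,0.17,0.33,-1,0,0,0],[1,0,0,-2,0,0,0],[1,0,0,-2,0,0,0],[1,0,0,0,0,0,0],[1,0,0,0,0,0,0],[1,0,0,0,0,0,0]]'
python3 - <<'E'
from h import *
import pickle
s=snap('wrist','w2.png');pickle.dump(s,open('w2.pkl','wb'))
cv2.imwrite('pics/w2c.png',cv2.resize(s['frame'][180:400,180:460],None,fx=2.5,fy=2.5))
print(s['st']['position'],s['st']['wrist_torque'],s['st']['contact_force'])
E
```

```text
time: 2.57
position: [594.7, 43.1, 177.5]
orientation: [3.141, -0.001, 0.296]
contact_force: [0.3, -0.3, 0.5]
opening: 91.7
gripper_force: 0.0
[594.74254997  43.11234287 177.48829145] [0.03419771 0.00714545 0.01956681] [ 0.26850374 -0.2613239   0.54494236]
```

View pics/w2c.png

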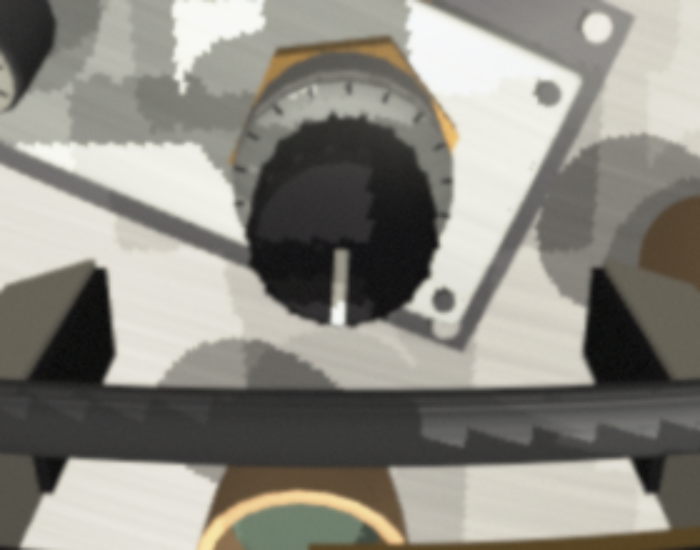

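Crop: the pointer runs from (342,250) to (338,323), the cap spans x 247–437, and the fingers are nearly symmetric about it.

```bash
python3 - <<'E'
from h import *
import pickle
s=pickle.load(open('w2.pkl','rb'))
a=wz(s,316.8,280,139);b=wz(s,315.2,309.2,139);d=(a-b)/np.linalg.norm(a-b)
print(a,b,'axis',b+20*d,'ptr deg',np.degrees(np.arctan2(-d[1],-d[0]))%360)
E
python3 -m jog '[[1,0,0,-2,0,0,0],[1,0,0,-2,0,0,0],[1,0,0,-1.5,0,0,0],[1,0,0,-1.4,0,0,0],[1,0,0,0,0,0,0],[1,0,0,0,0,0,0],[1,0,0,0,0,0,0]]'
```

```text
[592.02472575  44.32322948 139.        ] [573.80516097  39.79252856 139.        ] axis [593.2140592   44.61898375 139.        ] ptr deg 193.96462384239285
time: 3.2
position: [595.4, 43.8, 109.2]
orientation: [3.141, -0.002, 0.297]
contact_force: [-0.3, -0.6, 0.2]
opening: 92.1
gripper_force: 0.0
```

```bash
python3 -m jog '[[1,-0.15,0.05,0,0,0,0],[-1,0,0,0,0,0,0],[-1,0,0,0,0,0,0],[-1,0,0,0,0,0,0],[-1,0,0,0,0,0,0],[-1,0,0,0,0,0,0],[-1,0,0,0,0,0,0],[-1,0,0,0,0,0,0],[-1,0,0,0,0,0,0]]'
python3 - <<'E'
from h import *
s=arm.read_state();print(s['position'],s['orientation'],s['contact_force'],s['wrist_torque'])
E
```

```text
time: 3.95
position: [592.9, 44.2, 107.7]
orientation: [-3.142, 0.0, 0.297]
contact_force: [-0.8, 1.4, 1.1]
opening: 43.4
gripper_force: 30.1
[592.94356079  44.19814251 107.73078448] [-3.14151596e+00  6.06204015e-05  2.96781324e-01] [-0.80029739  1.39165329  1.05801553] [0.12678154 0.0637523  0.05272462]
```

The grasp is centred, with dial = yaw + 0.052. Now I'll turn clockwise in small steps, watching the moment.

```bash
cat > t.py <<'E'
from h import *
s=arm.read_state();print('yaw',s['orientation'][2].round(4),'tz',s['wrist_torque'].round(3),'F',s['contact_force'].round(1),'p',s['position'].round(1),'t',s['time'],'op',round(s['opening'],1))
E
python3 -m jog '[[-1,0,0,0,0,0,-0.05],[-1,0,0,0,0,0,-0.05],[-1,0,0,0,0,0,0],[-1,0,0,0,0,0,0]]' >/dev/null; python3 t.py
python3 -m jog '[[-1,0,0,0,0,0,-0.05],[-1,0,0,0,0,0,-0.03],[-1,0,0,0,0,0,0],[-1,0,0,0,0,0,0]]'>/dev/null; python3 t.py
python3 -m jog '[[-1,0,0,0,0,0,-0.03],[-1,0,0,0,0,0,0],[-1,0,0,0,0,0,0]]'>/dev/null; python3 t.py
```

```text
yaw 0.1983 tz [0.057 0.037 0.032] F [-0.4  0.3 -0.3] p [592.9  44.2 107.7] t 4.2833 op 43.2
yaw 0.1188 tz [ 0.073  0.098 -0.035] F [-0.5 -0.1 -0.7] p [592.9  44.2 107.7] t 4.6167 op 43.7
yaw 0.0886 tz [ 0.12   0.115 -0.09 ] F [-0.5  0.7  0.4] p [592.9  44.2 107.7] t 4.8667 op 43.4
```

```bash

python3 -m jog '[[-1,0,0,0,0,0,-0.03],[-1,0,0,0,0,0,0],[-1,0,0,0,0,0,0]]'>/dev/null; python3 t.py
python3 -m jog '[[-1,0,0,0,0,0,-0.02],[-1,0,0,0,0,0,0],[-1,0,0,0,0,0,0]]'>/dev/null; python3 t.py
python3 -m jog '[[-1,0,0,0,0,0,0],[-1,0,0,0,0,0,0]]'>/dev/null; python3 t.py
```

```text
yaw 0.0585 tz [ 0.192  0.085 -0.032] F [-1.1  1.6 -0.3] p [592.9  44.2 107.7] t 5.1167 op 43.4
yaw 0.0371 tz [ 0.185  0.122 -0.079] F [ 0.6  1.9 -0.5] p [592.9  44.2 107.7] t 5.3667 op 43.5
yaw 0.0371 tz [ 0.216  0.127 -0.03 ] F [ 0.1  0.5 -1.1] p [592.9  44.2 107.7] t 5.5333 op 43.5
```

```bash

for i in 1; do python3 -m jog '[[-1,0,0,0,0,0,-0.02],[-1,0,0,0,0,0,0],[-1,0,0,0,0,0,0]]'>/dev/null; python3 t.py
python3 -m jog '[[-1,0,0,0,0,0,-0.02],[-1,0,0,0,0,0,0],[-1,0,0,0,0,0,0]]'>/dev/null; python3 t.py
python3 -m jog '[[-1,0,0,0,0,0,-0.02],[-1,0,0,0,0,0,0],[-1,0,0,0,0,0,0]]'>/dev/null; python3 t.py; done
```

```text
yaw 0.0166 tz [ 0.288  0.155 -0.029] F [-0.8 -0.4 -1.4] p [592.9  44.2 107.7] t 5.7833 op 43.3
yaw -0.0035 tz [ 0.341  0.133 -0.119] F [-1.7  1.6 -1.2] p [592.9  44.1 107.7] t 6.0333 op 43.8
yaw -0.0235 tz [ 0.303  0.197 -0.035] F [-0.7  1.5 -0.3] p [592.9  44.1 107.7] t 6.2833 op 43.7
```

```bash
cat >> t.py <<'E'
print('   tau7',s['tau'].round(3)[4:], 'dial~',round(s['orientation'][2]+.052,3))
E
python3 t.py
python3 -m jog '[[-1,0,0,0,0,0,-0.02],[-1,0,0,0,0,0,0],[-1,0,0,0,0,0,0]]'>/dev/null; python3 t.py
python3 -m jog '[[-1,0,0,0,0,0,-0.02],[-1,0,0,0,0,0,0],[-1,0,0,0,0,0,0]]'>/dev/null; python3 t.py
python3 -m jog '[[-1,0,0,0,0,0,-0.01],[-1,0,0,0,0,0,0],[-1,0,0,0,0,0,0]]'>/dev/null; python3 t.py
```

```text
yaw -0.0235 tz [ 0.303  0.197 -0.035] F [-0.7  1.5 -0.3] p [592.9  44.1 107.7] t 6.2833 op 43.7
   tau7 [ 0.487 -0.173 -0.046] dial~ 0.029
yaw -0.0435 tz [ 0.458  0.215 -0.049] F [-0.6  1.5 -0.8] p [592.9  44.1 107.7] t 6.5333 op 43.6
   tau7 [ 0.527 -0.18  -0.06 ] dial~ 0.008
yaw -0.0633 tz [0.462 0.189 0.056] F [-0.4  2.4 -0.9] p [592.9  44.2 107.7] t 6.7833 op 43.8
   tau7 [ 0.524 -0.175 -0.157] dial~ -0.011
yaw -0.0732 tz [0.544 0.22  0.117] F [-0.5  1.3 -1.8] p [592.9  44.2 107.7] t 7.0333 op 43.7
   tau7 [ 0.566 -0.169 -0.15 ] dial~ -0.021
```

```bash

python3 -m jog '[[-1,0,0,0,0,0,-0.01],[-1,0,0,0,0,0,0],[-1,0,0,0,0,0,0]]'>/dev/null; python3 t.py
python3 -m jog '[[-1,0,0,0,0,0,-0.01],[-1,0,0,0,0,0,0],[-1,0,0,0,0,0,0]]'>/dev/null; python3 t.py
```

```text
yaw -0.0832 tz [0.528 0.241 0.177] F [-1.6  1.4 -1.8] p [592.9  44.2 107.7] t 7.2833 op 43.6
   tau7 [ 0.601 -0.16  -0.203] dial~ -0.031
yaw -0.0935 tz [0.605 0.193 0.031] F [-1.9  2.4 -0.8] p [592.9  44.2 107.7] t 7.5333 op 43.4
   tau7 [ 0.735 -0.169 -0.072] dial~ -0.042
```

```bash
python3 -m jog '[[-1,0,0,0,0,0,0]]'>/dev/null; python3 t.py;python3 -m jog '[[-1,0,0,0,0,0,0]]'>/dev/null; python3 t.py
python3 - <<'E'
from h import *
import pickle
s=snap('top','t2.png');pickle.dump(s,open('t2.pkl','wb'))
w=snap('wrist','w3.png');pickle.dump(w,open('w3.pkl','wb'))
a=cv2.resize(s['frame'][180:250,210:290],(400,350),interpolation=cv2.INTER_CUBIC)
b=cv2.resize(w['frame'][230:405,220:420],(400,350))
cv2.imwrite('pics/c2.png',np.hstack([a,b]))
E
```

```text
yaw -0.0933 tz [ 0.544  0.256 -0.066] F [-1.5  3.  -1.9] p [592.9  44.2 107.7] t 7.6167 op 43.6
   tau7 [ 0.755 -0.171 -0.03 ] dial~ -0.041
yaw -0.0933 tz [ 0.615  0.209 -0.014] F [ 0.1  3.5 -1. ] p [592.9  44.1 107.7] t 7.7 op 43.4
   tau7 [ 0.774 -0.172 -0.021] dial~ -0.041
```

View pics/c2.png

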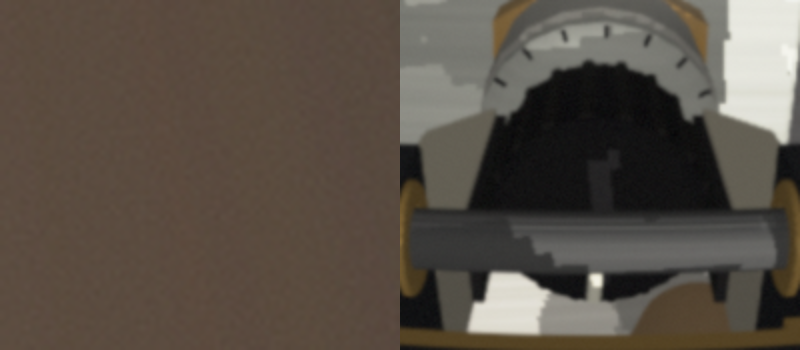

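The wrist crop shows the pointer line from about (600,160) to (595,290) and a skirt tick near (606,30). The top view is blocked by the arm. I'll check the pointer against the tool for slip.

```bash
python3 - <<'E'
from h import *
import pickle
o=np.array([593.0,44.3])
for n,pts in [('w2',[(316.8,280,139),(315.2,309.2,139),(180+349/2.5,180+88/2.5,103),(180+387/2.5,180+98/2.5,103),(180+309/2.5,180+92/2.5,103)]),('w3',[(320,311,139),(317.8,370,139),(220+206/2,230+30/2,103),(220+247/2,230+40/2,103),(220+165/2,230+36/2,103)])]:
    s=pickle.load(open(n+'.pkl','rb'));y=s['st']['orientation'][2]
    for u,v,z in pts:
        p=wz(s,u,v,z)[:2]-o; print(n,z,p.round(1),'ang',round(np.degrees(np.arctan2(p[1],p[0]))%360,1),'rel tool',round(np.degrees(np.arctan2(p[1],p[0])-y)%360,1))
E
```

```text
w2 139 [-1.  0.] ang 178.6 rel tool 161.7
w2 139 [-19.2  -4.5] ang 193.2 rel tool 176.3
w2 103 [28.   7.2] ang 14.4 rel tool 357.5
w2 103 [28.3 -2.9] ang 354.1 rel tool 337.2
w2 103 [24.  16.7] ang 34.9 rel tool 17.9
w3 139 [13.5 -1.1] ang 355.5 rel tool 0.9
w3 139 [-14.3   2.4] ang 170.4 rel tool 175.8
w3 103 [28.6 -3.8] ang 352.3 rel tool 357.7
w3 103 [ 25.3 -13. ] ang 332.7 rel tool 338.1
w3 103 [28.   5.7] ang 11.4 rel tool 16.8
```

No slip shows: the dial is at about -0.04. I'll continue with finer reading.

```bash
cat > t.py <<'E'
from h import *
s=arm.read_state();print('yaw',s['orientation'][2].round(4),'tz',s['wrist_torque'].round(2),'F',s['contact_force'].round(1),'t',s['time'],'op',round(s['opening'],1),round(s['gripper_force'],1),'tau',s['tau'][4:].round(3))
E
J="python3 -m jog"
$J '[[-1,0,0,0,0,0,0]]'>/dev/null; python3 t.py
$J '[[-1,0,0,0,0,0,-0.01]]'>/dev/null; python3 t.py
$J '[[-1,0,0,0,0,0,0]]'>/dev/null; python3 t.py
$J '[[-1,0,0,0,0,0,0]]'>/dev/null; python3 t.py
$J '[[-1,0,0,0,0,0,-0.01]]'>/dev/null; python3 t.py
$J '[[-1,0,0,0,0,0,0]]'>/dev/null; python3 t.py
$J '[[-1,0,0,0,0,0,0]]'>/dev/null; python3 t.py
```

```text
yaw -0.0932 tz [0.66 0.22 0.04] F [-0.3  2.5 -1.7] t 7.8833 op 43.1 30.0 tau [ 0.809 -0.175 -0.019]
yaw -0.1033 tz [0.65 0.22 0.09] F [-1.1  2.6 -2.8] t 7.9667 op 43.4 30.0 tau [ 0.86  -0.159  0.312]
yaw -0.1041 tz [0.62 0.23 0.05] F [-1.6  3.2 -1.1] t 8.05 op 43.7 30.0 tau [ 0.805 -0.175 -0.172]
yaw -0.1034 tz [ 0.65  0.24 -0.02] F [-1.7  3.2 -2.1] t 8.1333 op 43.5 30.0 tau [ 0.823 -0.175 -0.109]
yaw -0.1132 tz [0.7  0.3  0.17] F [-1.6  3.3 -1.9] t 8.2167 op 43.7 30.0 tau [ 0.877 -0.158  0.259]
yaw -0.114 tz [0.73 0.29 0.05] F [-1.   3.1 -1.5] t 8.3 op 43.5 30.0 tau [ 0.827 -0.174 -0.211]
yaw -0.1133 tz [0.68 0.22 0.08] F [-1.   2.8 -2.9] t 8.3833 op 43.6 30.0 tau [ 0.849 -0.174 -0.144]
```

```bash

J="python3 -m jog"
for k in 1 2 3; do
$J '[[-1,0,0,0,0,0,-0.01],[-1,0,0,0,0,0,0],[-1,0,0,0,0,0,0]]'>/dev/null; python3 t.py
$J '[[-1,0,0,0,0,0,0]]'>/dev/null; python3 t.py; done
```

```text
yaw -0.1233 tz [0.74 0.31 0.13] F [-0.2  4.  -0.8] t 8.6333 op 43.3 30.0 tau [ 0.878 -0.169 -0.183]
yaw -0.1232 tz [0.81 0.3  0.12] F [-1.4  2.7 -2.6] t 8.7167 op 43.6 30.0 tau [ 0.902 -0.168 -0.136]
yaw -0.1334 tz [0.82 0.32 0.04] F [-0.4  2.8 -1.1] t 8.9667 op 43.5 30.0 tau [ 0.96  -0.196 -0.144]
yaw -0.1333 tz [0.84 0.33 0.14] F [-1.1  3.1 -2.3] t 9.05 op 43.4 30.0 tau [ 0.98  -0.2   -0.097]
yaw -0.1432 tz [0.85 0.3  0.22] F [-0.4  3.2 -2.1] t 9.3 op 43.6 30.0 tau [ 0.93  -0.221 -0.265]
yaw -0.1431 tz [0.83 0.31 0.19] F [-2.   3.2 -1.4] t 9.3833 op 43.1 30.0 tau [ 0.952 -0.225 -0.218]
```

```bash
cat > tick.py <<'E'
from h import *
import pickle,sys
def proj(s,P):
    H=np.array(s['hand_eye']);W=R.from_euler('xyz',s['st']['orientation']).as_matrix()
    q=(np.array(P)-s['st']['position'])@W; q=(q-H[:3,3])@H[:3,:3]
    f=240/np.tan(np.radians(s['fovy'])/2);r=np.hypot(q[:,0],q[:,1]);t=np.arctan2(r,q[:,2])
    return np.c_[s['cx']+f*t*q[:,0]/r,s['cy']+f*t*q[:,1]/r].astype(np.float32)
def ticks(s,o=(593.0,44.3)):
    y=s['st']['orientation'][2]; a=np.radians(np.arange(-50,50,.2))  # rel tool
    img=[]
    for r in np.arange(25.5,29.5,.5):
        P=np.c_[o[0]+r*np.cos(a+y),o[1]+r*np.sin(a+y),np.full(len(a),103.)]
        uv=proj(s,P); img.append(cv2.remap(s['frame'].min(2),uv[:,:1],uv[:,1:],1).ravel())
    g=np.mean(img,0); b=cv2.GaussianBlur(g[None].astype(np.float32),(0,0),20)[0]; h=b-g; h[h<0]=0
    ang=np.degrees(a)
    ph=np.angle((h*np.exp(1j*2*np.pi*ang/20)).sum())*20/2/np.pi
    C=(h*np.exp(1j*2*np.pi*ang/20)).sum(); return round(ph,2),round(abs(C)/h.sum(),2),round(np.degrees(y)+ph,2)
if __name__=='__main__':
    n=sys.argv[1]; s=snap('wrist',n+'.png');pickle.dump(s,open(n+'.pkl','wb'))
    for k in('w1','w2','w3',n): print(k,'(tick rel tool, quality, tick world) deg',ticks(pickle.load(open(k+'.pkl','rb'))))
E
python3 tick.py w4
```

```text
w1 (tick rel tool, quality, tick world) deg (np.float64(-2.37), np.float64(0.9), np.float64(14.64))
w2 (tick rel tool, quality, tick world) deg (np.float64(-2.11), np.float64(0.77), np.float64(14.84))
w3 (tick rel tool, quality, tick world) deg (np.float64(-2.34), np.float64(0.82), np.float64(-7.68))
w4 (tick rel tool, quality, tick world) deg (np.float64(-2.04), np.float64(0.78), np.float64(-10.24))
```

The tick phase gives no slip and a dial angle of about -0.087, so the stop is right here. Next I'll press in small steps.

```bash

J="python3 -m jog"
for k in 1 2; do
$J '[[-1,0,0,0,0,0,-0.01],[-1,0,0,0,0,0,0],[-1,0,0,0,0,0,0]]'>/dev/null; python3 t.py
$J '[[-1,0,0,0,0,0,0]]'>/dev/null; python3 t.py; done; python3 tick.py w5|tail -1
```

```text
yaw -0.1532 tz [0.89 0.39 0.34] F [-2.1  3.7 -1.6] t 9.6833 op 43.4 30.0 tau [ 0.901 -0.252 -0.404]
yaw -0.1531 tz [0.9  0.41 0.34] F [-1.1  3.8 -2. ] t 9.7667 op 43.8 30.0 tau [ 0.923 -0.256 -0.359]
yaw -0.1633 tz [0.94 0.4  0.4 ] F [-1.  3. -1.] t 10.0167 op 43.4 30.0 tau [ 0.91  -0.287 -0.464]
yaw -0.1632 tz [0.98 0.42 0.41] F [-1.4  3.6 -2.5] t 10.1 op 43.1 30.0 tau [ 0.928 -0.292 -0.42 ]
w5 (tick rel tool, quality, tick world) deg (np.float64(-1.86), np.float64(0.82), np.float64(-11.21))
```

At 0.41 N m measured, less about 0.09 of detent, the lug carries roughly 0.32. I'll hold about 1 s.

```bash

J="python3 -m jog"
$J '[[-1,0,0,0,0,0,0],[-1,0,0,0,0,0,0],[-1,0,0,0,0,0,0],[-1,0,0,0,0,0,0],[-1,0,0,0,0,0,0],[-1,0,0,0,0,0,0]]'>/dev/null; python3 t.py
$J '[[-1,0,0,0,0,0,0],[-1,0,0,0,0,0,0],[-1,0,0,0,0,0,0],[-1,0,0,0,0,0,0],[-1,0,0,0,0,0,0],[-1,0,0,0,0,0,0]]'>/dev/null; python3 t.py; python3 tick.py w6|tail -1
```

```text
yaw -0.1632 tz [1.02 0.51 0.42] F [-1.1  3.1 -2. ] t 10.65 op 43.7 30.0 tau [ 0.998 -0.325 -0.433]
yaw -0.1633 tz [1.07 0.44 0.36] F [-1.1  4.3 -2.3] t 11.15 op 43.5 30.0 tau [ 1.068 -0.352 -0.432]
w6 (tick rel tool, quality, tick world) deg (np.float64(-1.9), np.float64(0.83), np.float64(-11.25))
```

```bash

J="python3 -m jog"
$J '[[-1,0,0,0,0,0,0.06],[-1,0,0,0,0,0,0.06],[-1,0,0,0,0,0,0.06],[-1,0,0,0,0,0,0.06],[-1,0,0,0,0,0,0.06],[-1,0,0,0,0,0,0.06],[-1,0,0,0,0,0,0.06],[-1,0,0,0,0,0,0.06],[-1,0,0,0,0,0,0.06],[-1,0,0,0,0,0,0.06],[-1,0,0,0,0,0,0],[-1,0,0,0,0,0,0]]'>/dev/null; python3 t.py;python3 tick.py w7|tail -1
$J '[[-1,0,0,0,0,0,0.06],[-1,0,0,0,0,0,0.06],[-1,0,0,0,0,0,0.06],[-1,0,0,0,0,0,0.06],[-1,0,0,0,0,0,0.06],[-1,0,0,0,0,0,0.06],[-1,0,0,0,0,0,0.06],[-1,0,0,0,0,0,0.06],[-1,0,0,0,0,0,0.06],[-1,0,0,0,0,0,0.06],[-1,0,0,0,0,0,0],[-1,0,0,0,0,0,0]]'>/dev/null; python3 t.py;python3 tick.py w8|tail -1
```

```text
yaw 0.4362 tz [1.07 0.49 0.06] F [-2.   4.9 -2.3] t 12.2 op 43.7 30.0 tau [ 1.471 -0.203  0.2  ]
w7 (tick rel tool, quality, tick world) deg (np.float64(-2.2), np.float64(0.83), np.float64(22.79))
yaw 1.0361 tz [ 1.04  0.52 -0.  ] F [-2.5  4.8 -1.3] t 13.25 op 43.4 30.0 tau [ 1.55  -0.06   0.259]
w8 (tick rel tool, quality, tick world) deg (np.float64(-2.98), np.float64(0.84), np.float64(56.39))
```

```bash

J="python3 -m jog"
$J '[[-1,0,0,0,0,0,0.05],[-1,0,0,0,0,0,0.05],[-1,0,0,0,0,0,0.05],[-1,0,0,0,0,0,0.05],[-1,0,0,0,0,0,0.05],[-1,0,0,0,0,0,0.03],[-1,0,0,0,0,0,0.02],[-1,0,0,0,0,0,0],[-1,0,0,0,0,0,0],[-1,0,0,0,0,0,0]]'>/dev/null; python3 t.py;python3 tick.py w9|tail -1
```

```text
yaw 1.3358 tz [1.04 0.42 0.04] F [-2.6  4.3 -2.1] t 14.1333 op 43.6 30.0 tau [ 1.49   0.02  -0.017]
w9 (tick rel tool, quality, tick world) deg (np.float64(-3.44), np.float64(0.84), np.float64(73.09))
```

The dial is about 1° short of the fourth rest. I'll release, rise straight up and look.

```bash

J="python3 -m jog"
$J '[[1,0,0,0,0,0,0],[1,0,0,0,0,0,0],[1,0,0,0,0,0,0],[1,0,0,0,0,0,0],[1,0,0,0,0,0,0],[1,0,0,0,0,0,0],[1,0,0,0,0,0,0]]'
$J '[[1,0,0,1,0,0,0],[1,0,0,2,0,0,0],[1,0,0,3,0,0,0],[1,0,0,3,0,0,0],[1,0,0,3,0,0,0],[1,0,0,0,0,0,0],[1,0,0,0,0,0,0],[1,0,0,0,0,0,0]]'
python3 tick.py wa|tail -1
```

```text
time: 14.77
position: [593.0, 43.9, 107.8]
orientation: [3.141, 0.0, 1.337]
contact_force: [-1.1, 0.0, -0.3]
opening: 85.9
gripper_force: 0.0
time: 15.43
position: [592.7, 43.9, 227.9]
orientation: [3.141, 0.0, 1.337]
contact_force: [0.3, -0.2, -0.7]
opening: 91.5
gripper_force: 0.0
wa (tick rel tool, quality, tick world) deg (np.float64(-2.74), np.float64(0.79), np.float64(73.84))
```

View pics/wa.png

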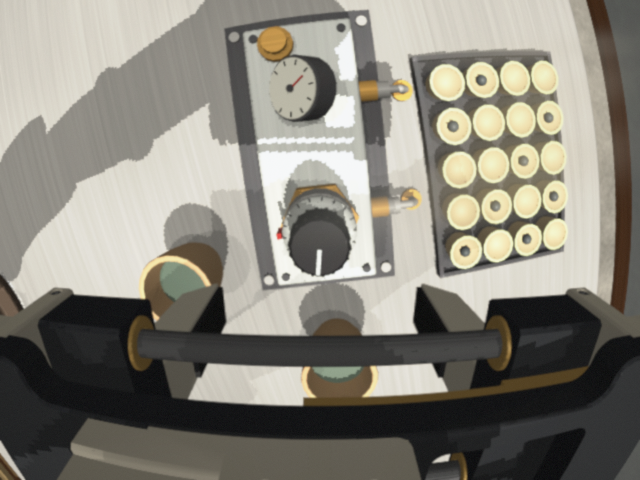

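The pointer runs from (320,250) to (318,274), about 80° from the red index at (280,237), so the dial is four clicks open. Both crucibles still stand, and the gripper is clear of everything.

```bash
python3 -c "
from plant import sign_off
print(sign_off())"
```

```text
the job is handed in; nothing more can be done
None
```

The valve was closed to its stop at about 0.4 N m (wrist reading), held there for about 1 s, then opened counter-clockwise four clicks and released; both crucibles are still standing and the job is handed in.

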